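Clamp a boot heel in the bench heel vise with its recessed thumbwheel

ROBOT

A 6-joint arm with a two-finger parallel gripper is mounted at the origin on the work surface. World frame = base frame: x ahead of the robot, y to its left, z up, the work surface at z = 0. Lengths are in mm, angles in rad, forces in N, time in s.
With the tool pointing down it reaches from about 225 to 725 mm from the base axis. Payload 3.1 kg.
Tool frame: the origin (TCP) lies midway between the tips of the shut fingers; the grasp point (between the pads) lies 19 mm behind it; z points along the fingers, y is the direction in which the jaws open and shut (so a half turn about z gives the same grasp; the last joint's range is limited). The gripper opens to 85 mm and grips with 20 to 120 N. Pads are 22 mm wide; open, the fingers measure 114 mm over their backs; the gripper's body (76 mm by 85 mm) begins 54 mm behind the grasp point. The pads swing forward as they close: fully open they stand 13 mm farther back than shut.
Start: joints at [1.181, 0.048, 0.099, 1.622, 0, 1.443], TCP at [135.888, 507.101, 231.312] pointing down, gripper open.
Joint ranges: [-2.91, 2.91], [-0.99, 1.94], [-1.21, 1.42], [-2.12, 2.29], [-1.49, 1.47], [-3.14, 3.14]. Speed limits (rad/s): [2.79, 2.79, 3.14, 3.14, 3.14, 3.14].

INTERFACE

Orientations are given as a unit quaternion [w, x, y, z].
In Python, from workcell import robot gives the robot as it stands.
- The arm moves only by the tool step_arm, never from a script. Its argument "increments" is a list that holds one entry, the list of rows, each a list of 6 numbers: the shift along the tool's x, y, z in units of 0.3 m (1.0 is 0.3 m), then the turn, a rotation vector about the tool's x, y, z in units of 120 degrees (1.0 is 120 degrees). A call has 1 to 20 rows; each row is the pose to reach, as a shift and turn from the pose measured when the call began, along the tool's axes at that moment; what a row does not reach only later rows make up. A row lasts 1/10 s, in which the tool goes at most 50 mm and 8.59 degrees, less where a joint would pass 70% of its speed; a pose out of reach is approached as far as the arm can. A call with a number of a shift or a turn outside -1 to 1 is refused whole. A call with a gripper value outside its range is refused whole. "fingers" is the closure, from 0 (fully open) to 1 (shut), set as the call begins (left out, the last holds). The fingers move at their own pace and stop on an object; "squeeze" is the grip in N (left out, the last holds). Time passes only in rows, so rows that repeat a pose let the fingers close. It gives the time, the measured TCP pose, the force and the opening at its end, in the units of the state.
- robot.get_state(): the state, without advancing time (a new reading comes with each control period).
- robot.grab_frame(name): name is "scene" or "top" or "wrist"; returns (picture, depth): 400x640x3 uint8, red, green, blue; 400x640 float32, mm along the optical axis (not along the pixel's ray), 0 where there is no reading.
- robot.camera_model(name): a dict with "K" (3x3 intrinsics, pixels), "rvec" (rotation vector, rad) and "tvec" (3), from world to camera coordinates, as OpenCV has them. Camera axes: x right, y down, z forward; pixel columns grow to the right and rows downward; lengths in mm; the calibration is good to about 2 mm. A picture is of the moment at which its call begins: read the wrist's pose just before it. camera_model takes no time and is no camera call; for the wrist camera it gives the pose at the moment of the call.
- robot.job_done(): hands the job in, once; it reports no verdict.
The state is a dict: "time": time; "qpos": joint angles; "qvel": joint speeds; "joint_efforts": joint torques, N m; "tcp_pos": TCP position; "ee_rot": TCP orientation; "ft_force": force on the tool from outside, world axes, zero at the start; "torque": the same for the moment, N m; "grip_width": finger opening in mm.
Only numpy, scipy, OpenCV 4.12 (cv2) and the standard library are available. Lean on these libraries where they do the work, as an engineer would, in place of code of your own. Each camera call takes 0.05 s, during which the arm holds its last target. There are 200 camera calls.

TASK

Stand the stacked boot heel on the bed of the green heel vise, lengthwise between the two jaws, and let go of it. Then close the vise on it by rolling the brass thumbwheel with a fingertip on its exposed rim, pressing only as hard as the rim needs to grip (never more than 15 N on the vise), until the orange spring pad is pushed about half-way (about 4 mm) into its jaw; never bottom the pad, and leave the other things on the bench alone.

Things in the scene. Friction and masses are not known exactly. Their poses are not given: they have to be found in the camera images.
- vise: Green heel vise fixed to the bench. Origin on the bench under the bed; z up; y along the vise. Base 90 (x) by 235 mm (y -150 to +85), its top, the bed, at z = 12. Fixed dark jaw 60 wide, 16 thick, up to z = 48, face at y = +62 looking to -y. Housing 50 (x) by 90 mm (y -150 to -60), flat top at z = 56, with a brass thumbwheel sunk in its slot (diameter 48, 10 wide, axle along x).
- slot (a point): Centre of the wheel slot (y = -105 mm in the vise) level with the housing's flat top, under the crest of the rim; axes as the vise. The rim stands 5 to 15 mm above it (varies, not measured). Wheel and moving jaw ride on a spring: pressed down they yield 8 N per mm after 2 N, and are rigid after 2.5 mm (22 N), still clear of the housing's top.
- housing_front (a point): Middle of the housing's top edge nearest the jaws (y = -60, z = 56 mm in the vise). Rolling the top of the rim towards it (+y) closes the jaw: 1 mm of jaw for 4 mm of rim (6 mm per rad); rolling back opens it. Turning takes about 5 N along the rim when free, 6.2 N with the pad half in, so a light touch slips; 10 to 13 N down drives it. It stays where left; pushing the jaw itself does not move it.
- pad (a joint): How far the orange spring pad is pushed back into the moving jaw: 0 = fully out, 0.008 m = bottomed; spring 1.2 N per mm, so about 5 N at half-way.
- fixed_face (a point): Centre of the fixed jaw's clamping face, 34 mm above the bench; axes as the vise. Opposite it, towards -y, stands the moving dark jaw (60 wide, 20 thick, top 50 to 60 mm above the bench, sliding along y) with an orange spring pad (46 wide, 8 thick) before it. At the start the pad's face is 64 to 70 mm from this face, leaving the heel 8 to 14 mm of room.
- heel_center (a point): Centre (22 mm above its foot) of the loose boot heel: brown layers, black rubber top, D-shaped from above, 46 wide (x), 56 long (y: flat front at -28, round back at +28 mm; sides flat and parallel from -28 to +5), 44 mm tall, about 0.12 kg; z up. Stands on the bench at the start.
- last: Wooden shoe last, 228 mm long (x), 82 wide, about 95 tall, origin under its centre. Leave alone.
- tin: Red tin, diameter 64, height 75 mm, origin under its centre. Leave alone.
- cup: Blue cup, diameter 70, height 60 mm, origin under its centre. Leave alone.
- hammer: Hammer lying along its x, 260 mm long, handle to its -x. Leave alone.

How it is judged (in metres and radians):
On the way, in this order (a step that is already met when the one before it is completed fails the run):
1. the heel stands on the vise's bed between the jaws, lengthwise, let go, the pad not yet pressed (x of heel_center in the frame of vise between -0.015 and 0.015 m and y of heel_center in the frame of fixed_face between -0.046 and -0.024 m and z of heel_center in the frame of vise between 0.031 and 0.037 m and angle between the y axis of heel_center and the y axis of vise, either way round below 0.3 rad and angle between heel_center's own z axis and vertical below 0.1 rad and contact force between the fingers and anything else below 0.2 N and value of joint pad below 0.001 m), for 0.1 s.
2. the pad is pressed against the heel by the wheel (value of joint pad above 0.002 m), for 0.1 s.
At the end, for the whole second after the job is handed in: The heel stands upright (within 0.1 rad) on the vise's bed, within 15 mm of the bed's middle line and 0.2 rad of lengthwise, its end against the fixed jaw (within 4 mm), and the orange pad is pushed 2 to 6 mm into the moving jaw and at rest (value of joint pad between 0.002 and 0.006 m and x of heel_center in the frame of vise between -0.015 and 0.015 m and y of heel_center in the frame of fixed_face between -0.032 and -0.024 m and z of heel_center in the frame of vise between 0.031 and 0.037 m and angle between the y axis of heel_center and the y axis of vise, either way round below 0.2 rad and angle between heel_center's own z axis and vertical below 0.1 rad and velocity of joint pad below 0.002 m/s); the robot touches nothing.
It fails at once if the fingers press on the vise or its wheel with more than 16 N (contact force between the fingers and vise above 16 N).
It fails at once if the pad is bottomed (more than 7 mm in) (value of joint pad above 0.007 m).
It fails at once if the last, tin, cup or hammer is moved more than 20 mm (distance of any of last, tin, cup, hammer from where it was at the start of the episode above 0.02 m).
It also fails if it takes over 64 s, if anything falls off the work surface, if the arm or the gripper's body presses on something with over 40 N, if the wrist force passes 120 N, or if a joint passes its speed limit or range.

## Working session

There is one attempt and no reset: what is moved stays moved. The work goes in short steps, Python scripts to look and compute and a tool call to move; the robot and the scene stay as the last step left them, time stands still between calls to the robot, and variables do not carry over. Pictures are saved under pics/ and viewed, about 8 in all and at most 12, crops included, and the job is handed in when it is done.

Besides the shell and the picture viewer there is one more tool, called after "Emit:" by a JSON object that holds its "method" and its "body". step_arm: Moves the arm, as the interface text tells. Shifts and turns lie within -1 to 1; 1 stands for 0.3 m of shift or 120 degrees of turn. Its arguments: {"type":"object","properties":{"increments":{"type":"array"},"fingers":{"type":"number"},"squeeze":{"type":"number"}},"required":["increments"]}

```bash
mkdir -p pics; cat > h.py <<'E'
import numpy as np, cv2
from workcell import robot
def cam(n):
    m=robot.camera_model(n);R=cv2.Rodrigues(np.array(m['rvec'],float))[0];return np.array(m['K'],float),R,np.array(m['tvec'],float).ravel()
def grab(n,f=None):
    c=cam(n);p,d=robot.grab_frame(n)
    if f: cv2.imwrite(f'pics/{f}.png',p[:,:,::-1])
    return p,d,c
def cloud(d,c):
    K,R,t=c;v,u=np.mgrid[:d.shape[0],:d.shape[1]]
    P=np.stack([(u-K[0,2])/K[0,0]*d,(v-K[1,2])/K[1,1]*d,d],-1)
    W=(P-t)@R;W[d==0]=np.nan;return W
E
python3 - <<'E'
from h import *
s=robot.get_state();print(s)
for n in('top','scene'):
    p,d,c=grab(n,n);np.savez(f'{n}.npz',p=p,d=d,W=cloud(d,c));print(n,-c[1].T@c[2],c[0][0,0])
a=np.vstack([cv2.imread('pics/top.png'),cv2.imread('pics/scene.png')]);cv2.imwrite('pics/a.png',cv2.resize(a,(480,600),interpolation=cv2.INTER_AREA))
E
```

```text
{'time': 0.0, 'qpos': array([1.18114802e+00, 4.87413635e-02, 9.75592779e-02, 1.62198076e+00,
       6.15018356e-05, 1.44300964e+00]), 'qvel': array([-0.00045588,  0.00143042,  0.00065826,  0.00115774,  0.00021277,
       -0.00198624]), 'joint_efforts': array([ 8.31421221e-05, -3.38778019e+01,  3.20018077e+01,  2.00095639e-02,
       -2.22134690e-04,  5.64685067e-06]), 'tcp_pos': array([135.66310811, 506.53395109, 230.10270145]), 'ee_rot': array([-3.32453974e-04,  1.30556989e-01,  9.91440100e-01, -1.13601303e-03]), 'ft_force': array([ 0.06761966,  0.529876  , -0.17232776]), 'torque': array([-0.03966916,  0.02820187,  0.02523238]), 'grip_width': 85.36700994626634}
top [ 446.14589935   94.1745935  1591.97900772] 470.8427236945871
scene [1154.48777908 -624.30873187 1200.1867023 ] 471.97093162585963
```

View pics/top.png

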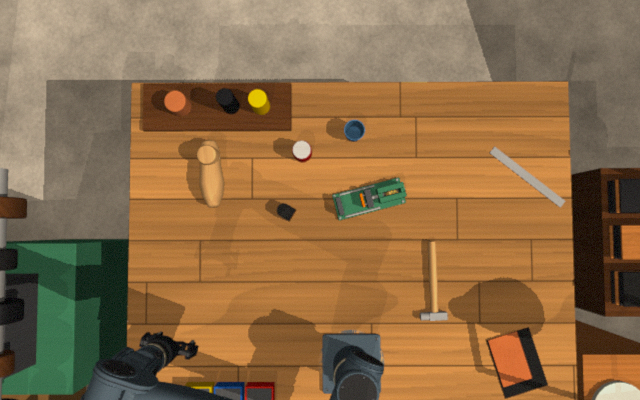

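View pics/scene.png

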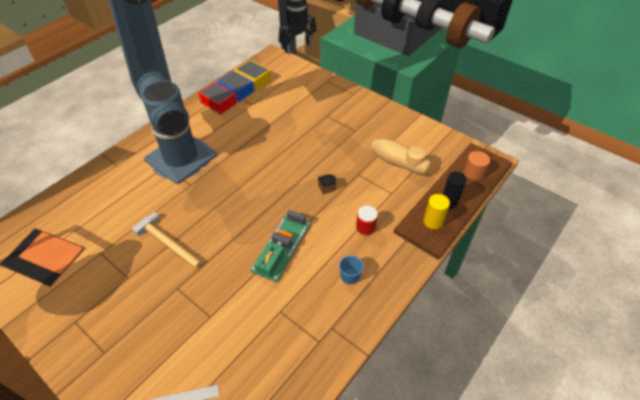

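The top view shows the vise at about (370,199), with its housing to the right and the fixed jaw to the left. The heel is at (286,212), the tin at (302,150), the cup at (354,130), the last at (210,175) and the hammer at (433,280). The scene view agrees.

```bash
cat > m.py <<'E'
from h import *
z=np.load('top.npz');p=z['p'].astype(int);W=z['W'];r,g,b=p[...,0],p[...,1],p[...,2]
v,u=np.mgrid[:400,:640]
roi=(u>320)&(u<420)&(v>165)&(v<230)
gm=roi&(g>r+15)&(g>b)
def rect(m,n):
    q=W[m];q=q[np.isfinite(q).all(1)]
    R=cv2.minAreaRect(q[:,:2].astype(np.float32));print(n,len(q),np.round(q.mean(0),1),'z',np.round(np.percentile(q[:,2],[2,50,98]),1),R);return q
rect(gm,'vise')
rect(gm&(W[...,2]>45),'housing'); 
rect(roi&(r>180)&(g<140)&(b<80)&(W[...,2]>25),'orange')
h=(u>270)&(u<302)&(v>198)&(v<226)&(W[...,2]>15);rect(h,'heel')
h=(u>270)&(u<302)&(v>198)&(v<226)&(W[...,2]>38);rect(h,'heeltop')
rect(roi&(W[...,2]>35)&(r<70)&(g<70),'dark')
t=(u>290)&(u<314)&(v>138)&(v<164)&(W[...,2]>60);rect(t,'tin')
E
python3 m.py
```

```text
vise 1257 [547.3 -70.8  25.8] z [ 5.9 15.2 62.3] ((546.5269775390625, -62.45307922363281), (87.57430267333984, 232.96974182128906), 14.750787734985352)
housing 349 [ 562.9 -126.7   56.7] z [48.3 56.6 64.2] ((545.8184204101562, -65.12060546875), (58.077293395996094, 227.79884338378906), 14.460018157958984)
orange 29 [540.1 -37.   46.8] z [38.1 47.6 53.6] ((538.9671630859375, -36.628631591796875), (40.67768096923828, 8.532763481140137), 9.25976848602295)
heel 221 [502.5 215.3  44.4] z [33.5 44.7 52.4] ((504.35882568359375, 217.97216796875), (55.469905853271484, 45.60464859008789), 59.01192092895508)
heeltop 211 [503.2 216.1  45.1] z [39.6 44.8 52.5] ((504.45849609375, 217.92642211914062), (55.428749084472656, 45.60123062133789), 58.780174255371094)
dark 44 [544.6 -54.2  47. ] z [36.7 48.3 57.1] ((545.9443359375, -58.322853088378906), (57.24592208862305, 214.79257202148438), 14.562451362609863)
tin 294 [700.2 162.   74.6] z [62.5 75.4 82.5] ((700.8679809570312, 162.6130828857422), (59.09120559692383, 61.8948974609375), 89.99964141845703)
```

```bash
cat >> h.py <<'E'
from scipy.spatial.transform import Rotation as Ro
def plan(xyz,yaw):
    "units of one row to reach world TCP xyz, tool x at yaw deg, pointing down"
    s=robot.get_state();q=s['ee_rot'];R=Ro.from_quat([q[1],q[2],q[3],q[0]])
    a=np.radians(yaw);T=Ro.from_matrix(np.array([[np.cos(a),np.sin(a),0],[np.sin(a),-np.cos(a),0],[0,0,-1]]))
    d=R.inv().apply(np.array(xyz)-s['tcp_pos'])/300;w=(R.inv()*T).as_rotvec(degrees=True)/120
    print('t',round(s['time'],2),'pos',s['tcp_pos'].round(1),'F',s['ft_force'].round(1),'w',round(s['grip_width'],1));print('row',d.round(4),w.round(4),'steps',np.linalg.norm(d)*6,np.linalg.norm(w)*120/8.59)
E
python3 - <<'E'
from h import *
plan([504,217,200],239)
plan([330,360,200],239)
E
```

```text
t 0.1 pos [135.7 506.6 230.2] F [-0.4 -0.5  0.7] w 85.6
row [-1.4358 -0.6145  0.1017] [-0.0008 -0.0008 -0.6166] steps 9.39024287023733 8.614342786341103
t 0.1 pos [135.7 506.6 230.2] F [-0.4 -0.5  0.7] w 85.6
row [-0.7522 -0.3042  0.1013] [-0.0008 -0.0008 -0.6166] steps 4.90575833381396 8.614342786341103
```

Emit:
{"method": "step_arm", "body": {"increments": [[[-0.16, -0.06, 0.02, 0, 0, -0.07], [-0.32, -0.13, 0.04, 0, 0, -0.14], [-0.48, -0.2, 0.06, 0, 0, -0.21], [-0.64, -0.26, 0.08, 0, 0, -0.28], [-0.8, -0.33, 0.1, 0, 0, -0.35], [-0.95, -0.39, 0.1, 0, 0, -0.42], [-1, -0.43, 0.1, 0, 0, -0.49], [-1, -0.43, 0.1, 0, 0, -0.56], [-1, -0.43, 0.1, 0, 0, -0.617], [-1, -0.43, 0.1, 0, 0, -0.617]]], "fingers": 0, "squeeze": 30}}

```text
time: 1.1
tcp_pos: [392.4, 303.2, 199.5]
ee_rot: [-0.002, -0.494, 0.87, -0.001]
ft_force: [0.2, 0.6, -0.3]
grip_width: 85.5
```

```bash
python3 - <<'E'
from h import *
plan([504,217,200],239)
E
```

```text
t 1.1 pos [392.4 303.2 199.5] F [ 0.2  0.6 -0.3] w 85.5
row [ 0.056  -0.4667 -0.0016] [ 0.0003 -0.0017  0.0012] steps 2.8202036388222034 0.029764613448006943
```

Emit:
{"method": "step_arm", "body": {"increments": [[[0.028, -0.23, 0, 0, 0, 0], [0.056, -0.467, 0, 0, 0, 0], [0.056, -0.467, 0, 0, 0, 0], [0.056, -0.467, 0, 0, 0, 0], [0.056, -0.467, 0, 0, 0, 0]]]}}

```text
time: 1.6
tcp_pos: [504.0, 216.1, 198.6]
ee_rot: [-0.003, -0.493, 0.87, -0.0]
ft_force: [-0.1, -0.0, 0.9]
grip_width: 85.6
```

```bash
python3 - <<'E'
from h import *
plan([504,217,200],239)
p,d,c=grab('wrist','w1');W=cloud(d,c);np.savez('w1.npz',p=p,d=d,W=W)
print(-c[1].T@c[2],c[1].round(2).tolist())
m=(W[...,2]>30)&(W[...,2]<60)&(np.hypot(W[...,0]-504,W[...,1]-217)<50)
q=W[m];print(len(q),np.percentile(q[:,2],[2,50,98]),q.mean(0),cv2.minAreaRect(q[:,:2].astype(np.float32)))
E
```

```text
t 1.6 pos [504.  216.1 198.6] F [-0.1 -0.   0.9] w 85.6
row [-0.0024  0.0016 -0.0048] [ 0.0012 -0.0023  0.0002] steps 0.033681651656995513 0.03665515223210143
[464.07102254 148.84934839 340.31593045] [[-0.86, 0.51, 0.0], [0.49, 0.82, 0.3], [0.15, 0.26, -0.95]]
3121 [35.56838427 42.61061135 44.06926277] [503.06459838 213.3969851   42.33222161] ((505.0623474121094, 216.73609924316406), (56.37250518798828, 45.8857536315918), 59.652488708496094)
```

View pics/w1.png

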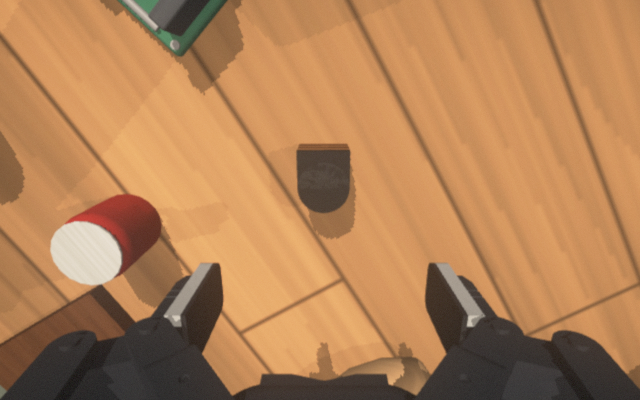

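The wrist view shows the heel at about (324,178) with its flat front up in the image and its round end down. That puts the round end at a world heading of about 59.6°.

Emit:
{"method": "step_arm", "body": {"increments": [[[0.0165, -0.002, 0.15, 0, 0, -0.005], [0.0165, -0.002, 0.3, 0, 0, -0.005], [0.0165, -0.002, 0.43, 0, 0, -0.005], [0.0165, -0.002, 0.53, 0, 0, -0.005], [0.0165, -0.002, 0.6, 0, 0, -0.005], [0.0165, -0.002, 0.628, 0, 0, -0.005], [0.0165, -0.002, 0.628, 0, 0, -0.005], [0.0165, -0.002, 0.628, 0, 0, -0.005]]]}}

```text
time: 2.45
tcp_pos: [501.1, 212.6, 11.9]
ee_rot: [-0.002, -0.498, 0.867, -0.0]
ft_force: [0.3, 0.1, 0.3]
grip_width: 85.6
```

Emit:
{"method": "step_arm", "body": {"increments": [[[0, 0, 0, 0, 0, 0], [0, 0, 0, 0, 0, 0], [0, 0, 0, 0, 0, 0], [0, 0, 0, 0, 0, 0], [0, 0, 0, 0, 0, 0], [0, 0, 0, 0, 0, 0], [0, 0, 0, 0, 0, 0], [0, 0, 0, 0, 0, 0]]], "fingers": 1, "squeeze": 30}}

```text
time: 3.25
tcp_pos: [502.4, 212.9, 13.5]
ee_rot: [-0.0, -0.498, 0.867, -0.001]
ft_force: [0.6, -0.1, 6.4]
grip_width: 45.5
```

Emit:
{"method": "step_arm", "body": {"increments": [[[0, 0, -0.06, 0, 0, 0], [0, 0, -0.16, 0, 0, 0], [0, 0, -0.3, 0, 0, 0], [0, 0, -0.4, 0, 0, 0], [0, 0, -0.4, 0, 0, 0], [0, 0, -0.4, 0, 0, 0]]]}}

```text
time: 3.85
tcp_pos: [502.6, 213.1, 133.4]
ee_rot: [0.0, -0.498, 0.867, -0.001]
ft_force: [-0.6, -0.2, -1.4]
grip_width: 45.2
```

```bash
python3 - <<'E'
from h import *
a=np.radians(104.7);y=np.array([np.cos(a),np.sin(a)])
o=np.array([538.2,-31.1]);hc=o+y*31;tc=hc-6*y;print(hc,tc)
plan([*tc,135],284.7)
E
```

```text
[530.33350372  -1.11469966] [531.85605139  -6.91830618]
t 3.85 pos [502.6 213.1 133.4] F [-0.6 -0.2 -1.4] w 45.2
row [ 0.5843 -0.4537 -0.0046] [-0.0005 -0.0005 -0.3745] steps 4.438612998491342 5.2317683169763605
```

Emit:
{"method": "step_arm", "body": {"increments": [[[0.1, -0.08, -0.01, 0, 0, -0.06], [0.2, -0.15, -0.02, 0, 0, -0.13], [0.3, -0.23, -0.03, 0, 0, -0.19], [0.4, -0.31, -0.05, 0, 0, -0.26], [0.5, -0.38, -0.05, 0, 0, -0.32], [0.584, -0.454, -0.05, 0, 0, -0.3745], [0.584, -0.454, -0.05, 0, 0, -0.3745], [0.584, -0.454, -0.05, 0, 0, -0.3745], [0.584, -0.454, -0.05, 0, 0, -0.3745]]]}}

```text
time: 4.75
tcp_pos: [530.7, -6.0, 146.7]
ee_rot: [0.001, 0.792, -0.611, -0.001]
ft_force: [-0.1, 0.6, -1.9]
grip_width: 45.5
```

```bash
python3 - <<'E'
from h import *
plan([531.9,-6.9,150],284.7)
p,d,c=grab('wrist','w2');W=cloud(d,c);np.savez('w2.npz',p=p,d=d,W=W)
print(-c[1].T@c[2])
E
```

```text
t 4.75 pos [530.7  -6.  146.7] F [-0.1  0.6 -1.9] w 45.5
row [ 0.0041 -0.0031 -0.0111] [0.0013 0.0003 0.    ] steps 0.073188685465812 0.019384178960515624
[550.68805808 -82.25310574 288.01571895]
```

View pics/w2.png

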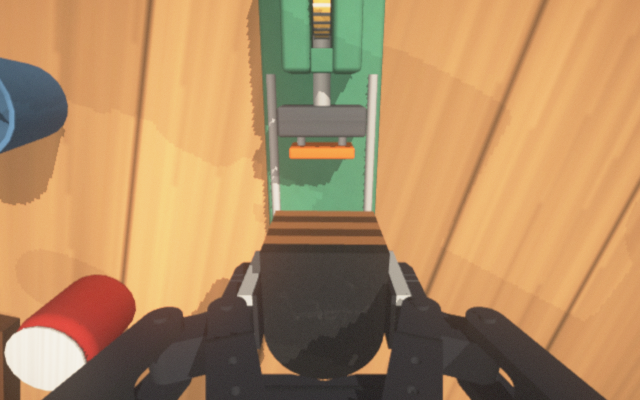

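The view shows the orange pad at (322,152), the dark moving jaw at (322,121) and the housing front edge near row 72. The held heel is straight, with its flat front at rows 212–247.

```bash
python3 - <<'E'
from h import *
z=np.load('w2.npz');p=z['p'].astype(int);W=z['W'];r,g,b=p[...,0],p[...,1],p[...,2]
v,u=np.mgrid[:400,:640]
def rep(m,n):
    q=W[m&np.isfinite(W[...,2])];R=cv2.minAreaRect(q[:,:2].astype(np.float32));print(n,len(q),q.mean(0).round(1),np.percentile(q[:,2],[2,50,98]).round(1),np.round(R[0],1),np.round(R[1],1),round(R[2],2))
    return q
rep((u>280)&(u<365)&(v>140)&(v<165)&(r>180)&(g<150)&(b<90),'pad')
rep((u>270)&(u<375)&(v>100)&(v<138)&(abs(r-g)<25)&(W[...,2]>40)&(W[...,2]<70),'jaw')
rep((v<80)&(g>r+15)&(g>b)&(W[...,2]>52)&(W[...,2]<60),'housing top')
q=rep((v<205)&(g>r+15)&(g>b)&(u>255)&(u<390)&(W[...,2]<20),'bed')
h=rep((v>205)&(v<300)&(u>255)&(u<395)&(W[...,2]>125)&(W[...,2]<150)&(r>g+20),'heelfront')
t=rep((v>250)&(u>262)&(u<388)&(r<60),'heeltop')
# edges
a=np.radians(104.7);Y=np.array([np.cos(a),np.sin(a)]);X=np.array([Y[1],-Y[0]])
for n,rng in(('bed',[(40,60),(80,95),(170,200)]),('hous',[(30,60)])):
  for lo,hi in rng:
    mm=(v>=lo)&(v<hi)&(g>r+15)&(g>b)&(u>240)&(u<400)
    us=[(u[k][mm[k]].min(),u[k][mm[k]].max()) for k in range(lo,hi)]
    print(n,lo,np.median(us,axis=0))
np.save('tmp.npy',W)
for n,m in (('housing top',(v<80)&(g>r+15)&(g>b)&(W[...,2]>52)&(W[...,2]<60)),('pad',(u>280)&(u<365)&(v>140)&(v<165)&(r>180)&(g<150)&(b<90))):
    q=W[m][:,:2]-np.array([538.2,-31.1]);print(n,'vise x',np.percentile(q@X,[1,50,99]).round(1),'y',np.percentile(q@Y,[1,50,99]).round(1))
E
```

```text
pad 271 [542.1 -37.8  42.3] [38.3 42.9 44.8] [538.6 -38.3] [48.9 13.6] 7.05
jaw 2739 [546.  -59.7  48.9] [47.  48.9 50.5] [545.9 -59.4] [60.1 20. ] 14.64
housing top 4630 [ 558.6 -108.1   54.5] [52.5 54.5 56.1] [ 558.9 -109.1] [49.8 39.9] 14.64
bed 10471 [544.5 -59.1  10.6] [ 9.1 10.6 12.1] [546.5 -63.7] [ 89. 152.] 14.65
heelfront 1418 [536.  -28.  141.7] [133.  142.  149.5] [536.  -27.9] [45.9  1.5] 14.28
heeltop 6961 [524.5  -2.3 195.6] [175.  176.6 227.2] [506.8  83.2] [ 46. 230.] 14.84
bed 40 [262. 382.]
bed 80 [264. 380.]
bed 170 [268. 375.]
hous 30 [262. 382.]
housing top vise x [-24.1   0.2  24.5] y [-100.1  -79.1  -60.9]
pad vise x [-22.7   2.5  22.9] y [-11.6  -7.1  -3.2]
```

Emit:
{"method": "step_arm", "body": {"increments": [[[0.0035, -0.004, 0.08, 0, 0, 0], [0.0035, -0.004, 0.16, 0, 0, 0], [0.0035, -0.004, 0.23, 0, 0, 0], [0.0035, -0.004, 0.28, 0, 0, 0], [0.0035, -0.004, 0.32, 0, 0, 0], [0.0035, -0.004, 0.35, 0, 0, 0], [0.0035, -0.004, 0.375, 0, 0, 0], [0.0035, -0.004, 0.385, 0, 0, 0], [0.0035, -0.004, 0.39, 0, 0, 0], [0.0035, -0.004, 0.39, 0, 0, 0]]]}}

```text
time: 5.8
tcp_pos: [532.6, -6.6, 30.6]
ee_rot: [0.0, 0.792, -0.611, -0.0]
ft_force: [0.5, -0.4, -0.9]
grip_width: 45.3
```

```bash
python3 - <<'E'
from h import *
plan([532,-7,26],284.7)
p,d,c=grab('wrist','w3');W=cloud(d,c)
a=np.radians(104.65);Y=np.array([np.cos(a),np.sin(a)]);X=np.array([Y[1],-Y[0]])
r,g,b=[p[...,i].astype(int) for i in range(3)];v,u=np.mgrid[:400,:640]
q=W-np.array([538.2,-31.1,0])
V=np.stack([q[...,:2]@X,q[...,:2]@Y,q[...,2]],-1)
m=(abs(V[...,0])<15)&(V[...,1]>-15)&(V[...,1]<70)
for k in range(120,400,8):
    s=m[k]; 
    if s.sum()>5: print(k,np.nanmedian(V[k][s],0).round(1),np.median(p[k][s],0))
E
```

```text
t 5.8 pos [532.6  -6.6  30.6] F [ 0.5 -0.4 -0.9] w 45.3
row [0.0008 0.0022 0.0154] [ 0.0005 -0.0001  0.0003] steps 0.09323262987285248 0.00884863134139821
184 [  0.6 -11.3  19.3] [132.  83.  64.]
192 [ -0.1 -11.2  31.7] [152.  82.  47.]
200 [  0.2 -11.1  42. ] [231.5 124.   60. ]
208 [ 0.2 -8.5 44. ] [247. 171.  77.]
216 [-0.6 -5.2 43.9] [247. 165.  75.]
224 [ 0.1  2.4 33.4] [125.  79.  53.]
232 [-0.1  2.5 41.8] [119.  74.  52.]
240 [ 0.2  2.4 49.6] [184. 118.  74.]
248 [-0.   2.4 56.4] [80. 57. 50.]
256 [ 0.   3.9 59.8] [86. 68. 62.]
264 [-0.2  7.  59.8] [82. 68. 62.]
272 [-0.  10.2 59.9] [79. 67. 62.]
280 [-0.  13.5 59.8] [76. 66. 61.]
288 [ 0.2 16.8 59.8] [74.  66.  61.5]
296 [-0.  20.2 59.8] [73. 66. 61.]
304 [-0.  23.7 59.8] [72. 67. 62.]
312 [-0.1 27.  60. ] [76. 70. 66.]
320 [ 0.3 30.7 59.8] [73. 68. 64.]
328 [-0.1 34.2 59.8] [69. 65. 61.]
336 [-0.1 37.9 59.7] [56. 52. 50.]
344 [ 0.1 41.5 59.8] [53. 51. 48.]
352 [-0.1 45.4 59.8] [52. 50. 48.]
360 [-0.3 49.1 59.9] [52. 50. 47.]
368 [-0.7 53.1 59.8] [51. 49. 46.]
376 [ -1.7  14.7 102.8] [54. 52. 52.]
384 [  0.   14.4 105.4] [54. 53. 54.]
392 [ -0.   13.5 108.6] [55. 53. 55.]
```

View pics/w3.png

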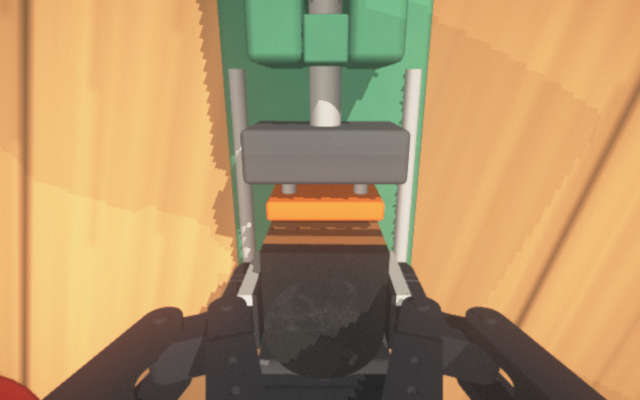

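Heel is centred (front at vise y = 2.4, pad face about -3.5), and it is about 4–5 mm above the bed. I'll lower it.

Emit:
{"method": "step_arm", "body": {"increments": [[[0, 0, 0.004, 0, 0, 0], [0, 0, 0.008, 0, 0, 0], [0, 0, 0.011, 0, 0, 0], [0, 0, 0.013, 0, 0, 0], [0, 0, 0.013, 0, 0, 0]]]}}

```text
time: 6.35
tcp_pos: [532.6, -6.6, 26.7]
ee_rot: [0.001, 0.792, -0.611, -0.0]
ft_force: [-0.7, -0.3, -1.2]
grip_width: 45.7
```

Emit:
{"method": "step_arm", "body": {"increments": [[[0, 0, 0.001, 0, 0, 0], [0, 0, 0.002, 0, 0, 0], [0, 0, 0.003, 0, 0, 0], [0, 0, 0.003, 0, 0, 0]]]}}

```text
time: 6.75
tcp_pos: [532.5, -6.6, 25.8]
ee_rot: [0.001, 0.792, -0.611, -0.0]
ft_force: [0.1, -0.5, -1.7]
grip_width: 45.6
```

Emit:
{"method": "step_arm", "body": {"increments": [[[0, 0, 0.001, 0, 0, 0], [0, 0, 0.002, 0, 0, 0], [0, 0, 0.003, 0, 0, 0], [0, 0, 0.003, 0, 0, 0]]]}}

```text
time: 7.15
tcp_pos: [532.6, -6.6, 25.5]
ee_rot: [0.0, 0.792, -0.611, -0.0]
ft_force: [-2.0, 0.5, 3.3]
grip_width: 45.8
```

The heel has touched the bed, so I'll release and lift.

Emit:
{"method": "step_arm", "body": {"increments": [[[0, 0, 0, 0, 0, 0], [0, 0, 0, 0, 0, 0], [0, 0, 0, 0, 0, 0], [0, 0, 0, 0, 0, 0], [0, 0, 0, 0, 0, 0], [0, 0, 0, 0, 0, 0], [0, 0, 0, 0, 0, 0]]], "fingers": 0}}

```text
time: 7.85
tcp_pos: [532.6, -6.6, 25.5]
ee_rot: [0.0, 0.792, -0.611, -0.0]
ft_force: [-0.6, 1.7, -0.3]
grip_width: 85.1
```

Emit:
{"method": "step_arm", "body": {"increments": [[[0, 0, -0.05, 0, 0, 0], [0, 0, -0.15, 0, 0, 0], [0, 0, -0.3, 0, 0, 0], [0, 0, -0.42, 0, 0, 0], [0, 0, -0.42, 0, 0, 0], [0, 0, -0.42, 0, 0, 0]]]}}

```text
time: 8.45
tcp_pos: [534.1, -6.7, 154.2]
ee_rot: [-0.001, 0.792, -0.611, 0.002]
ft_force: [0.0, -0.0, -0.2]
grip_width: 85.6
```

```bash
cat >> h.py <<'E'
a=np.radians(104.65);Y=np.array([np.cos(a),np.sin(a)]);X=np.array([Y[1],-Y[0]]);O=np.array([538.2,-31.1])
def vis(W):
    q=W[...,:2]-O;return np.stack([q@X,q@Y,W[...,2]],-1)
def prof(p,V,rows,hw=15):
    for k in rows:
        s=(abs(V[k,:,0])<hw)&(V[k,:,1]>-130)&(V[k,:,1]<80)
        if s.sum()>5: print(k,np.nanmedian(V[k][s],0).round(1),np.median(p[k][s],0))
E
python3 - <<'E'
from h import *
plan([*(O-105*Y),150],284.65)
p,d,c=grab('wrist','w4');V=vis(cloud(d,c));prof(p,V,range(0,400,10))
E
```

```text
t 8.45 pos [534.1  -6.7 154.2] F [ 0.  -0.  -0.2] w 85.6
row [0.432  0.0081 0.0148] [-0.0016 -0.001   0.0008] steps 2.594097822453693 0.02808303361777839
0 [-1.000e-01 -1.037e+02  5.490e+01] [104. 137. 105.]
10 [ -0.2 -98.3  54.6] [105. 164. 122.]
20 [  0.1 -92.6  55.2] [ 98.  104.   86.5]
30 [  0.  -87.4  52.6] [103.5 128.   81. ]
40 [ -0.  -81.5  52.9] [ 92.5 112.   84. ]
50 [ -0.1 -75.7  52.5] [102. 140. 115.]
60 [ -0.  -69.6  54.5] [100.  154.5 114. ]
70 [ -0.  -63.6  54.5] [ 99. 153. 114.]
80 [  0.2 -58.1  12. ] [ 79. 112.  86.]
90 [  0.1 -50.8  11.6] [ 80. 112.  86.]
100 [  0.5 -43.4  11.5] [100. 122. 100.]
110 [ -0.2 -38.1  48.7] [116. 110. 104.]
120 [ -0.2 -31.5  49.1] [117.  111.  104.5]
130 [  0.1 -24.7  49. ] [116. 110. 104.]
140 [ -0.2 -12.2  11. ] [ 82. 109.  84.]
150 [-0.  -9.9 44.1] [245. 151.  69.]
160 [ 0.2  2.2 20.4] [95. 62. 43.]
170 [-0.   2.3 54.8] [68. 58. 51.]
180 [-0.1  9.6 54.7] [73. 63. 57.]
190 [ 0.3 17.  54.7] [74. 64. 58.]
200 [ 0.2 24.5 54.8] [76.5 67.5 60. ]
210 [-0.2 32.2 54.5] [77. 69. 62.]
220 [-0.2 39.9 54.7] [73. 64. 56.]
230 [ 0.1 47.8 54.7] [74. 64. 57.]
240 [ 0.1 56.  54.5] [75.5 66.  58. ]
250 [ 0.  68.2 46.5] [129. 120. 113.]
380 [  0.6  14.3 227.6] [70. 58. 52.]
390 [ -0.3  13.3 231.6] [64. 54. 48.]
```

View pics/w4.png

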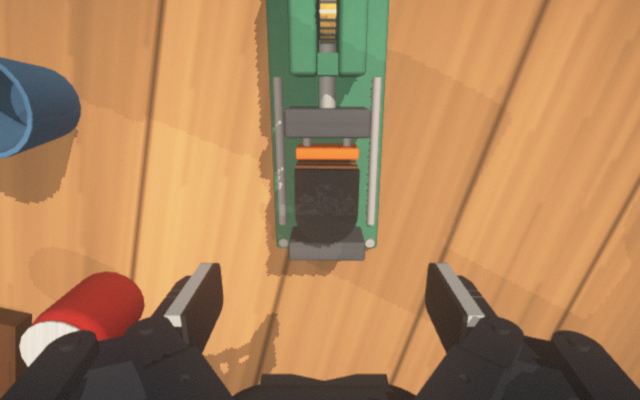

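The heel stands between the jaws at (328,200). Its front is at vise y of about 2.3, and the wheel is at (328,20). Next I'll shut the fingers and go above the wheel.

Emit:
{"method": "step_arm", "body": {"increments": [[[0.14, 0.003, 0, 0, 0, 0], [0.29, 0.006, 0.005, 0, 0, 0], [0.435, 0.008, 0.015, 0, 0, 0], [0.435, 0.008, 0.015, 0, 0, 0], [0.435, 0.008, 0.015, 0, 0, 0], [0.435, 0.008, 0.015, 0, 0, 0], [0.435, 0.008, 0.015, 0, 0, 0]]], "fingers": 1, "squeeze": 30}}

```text
time: 9.2
tcp_pos: [563.3, -132.0, 147.4]
ee_rot: [0.0, 0.792, -0.61, -0.0]
ft_force: [0.6, -0.4, 0.6]
grip_width: 0.2
```

```bash
python3 - <<'E'
from h import *
plan([*(O-105*Y),110],284.65)
p,d,c=grab('wrist','w5');V=vis(cloud(d,c));np.savez('w5.npz',p=p,V=V);prof(p,V,range(100,330,6),3)
E
```

```text
t 9.2 pos [ 563.3 -132.   147.4] F [ 0.6 -0.4  0.6] w 0.2
row [ 0.0036 -0.0041  0.1248] [0.0004 0.0001 0.0015] steps 0.7493563506997591 0.02228818176975683
160 [-1.000e-01 -1.255e+02  1.120e+01] [79. 74. 64.]
166 [ 1.00e-01 -1.28e+02  4.40e+01] [185.  141.   79.5]
172 [   0.  -125.2   50.9] [214. 167. 101.]
178 [   0.  -121.7   53.9] [219.5 178.  106. ]
184 [  -0. -118.   56.] [243. 220. 113.]
190 [  -0.  -114.5   58.4] [244.  223.5 113.5]
196 [  -0.  -110.4   59.3] [238.5 211.  110.5]
202 [   0.3 -106.6   60.7] [153. 132. 103.]
208 [  -0. -102.   60.] [120.  110.   94.5]
214 [ -0.1 -97.1  58.6] [226. 213. 188.]
220 [ -0.  -91.3  55.4] [130.5 108.5  74.5]
226 [  0.  -79.4  37.6] [118.  112.5 103.5]
232 [  0.  -74.4  37.6] [114. 117. 104.]
238 [ -0.  -74.7  49.5] [ 76.5 109.   82.5]
244 [ -0.1 -72.3  54.7] [ 98.  147.5 110. ]
250 [-1.000e-01 -1.153e+02  1.519e+02] [95.5 91.  84. ]
256 [   0.  -115.5  157.7] [104. 101.  92.]
262 [  -0.  -115.4  162.8] [101.  98.  90.]
268 [ 1.000e-01 -1.155e+02  1.678e+02] [110.5 106.   97.5]
274 [ 1.000e-01 -1.156e+02  1.725e+02] [110.  106.5  99. ]
280 [   0.  -115.6  176.8] [98. 94. 88.]
286 [  -0.  -115.5  180.6] [107.  102.5  95.5]
292 [  -0.  -115.1  183.7] [126.  120.5 111.5]
298 [  -0.  -112.9  184. ] [63.5 60.5 58.5]
304 [ 1.000e-01 -1.108e+02  1.845e+02] [56. 53. 51.]
310 [   0.3 -110.1  186.9] [52.  49.5 47. ]
316 [   0.3 -111.6  192.1] [52. 50. 48.]
322 [   0.4 -109.4  192.3] [51. 48. 46.]
328 [   0.4 -106.8  191.9] [49. 47. 46.]
```

View pics/w5.png

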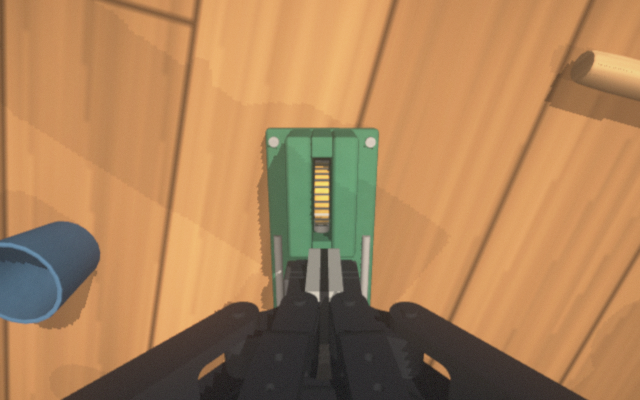

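The wheel crest is at about (322,203). With the depth bias removed, that is roughly 62 mm above the bench. I'll descend beside it to start a stroke from y = -113.

Emit:
{"method": "step_arm", "body": {"increments": [[[0.03, -0.004, 0.1, 0, 0, 0], [0.03, -0.004, 0.18, 0, 0, 0], [0.03, -0.004, 0.23, 0, 0, 0], [0.03, -0.004, 0.255, 0, 0, 0], [0.03, -0.004, 0.267, 0, 0, 0], [0.03, -0.004, 0.267, 0, 0, 0], [0.03, -0.004, 0.267, 0, 0, 0]]]}}

```text
time: 9.95
tcp_pos: [567.8, -140.6, 69.0]
ee_rot: [-0.0, 0.793, -0.61, 0.001]
ft_force: [-0.1, -0.3, 0.9]
grip_width: 0.0
```

Emit:
{"method": "step_arm", "body": {"increments": [[[0, 0, 0.004, 0, 0, 0], [0, 0, 0.008, 0, 0, 0], [0, 0, 0.01, 0, 0, 0], [0, 0, 0.01, 0, 0, 0]]]}}

```text
time: 10.35
tcp_pos: [567.9, -140.7, 66.0]
ee_rot: [-0.0, 0.793, -0.61, 0.001]
ft_force: [-0.2, -0.1, 0.6]
grip_width: 0.2
```

Emit:
{"method": "step_arm", "body": {"increments": [[[0, 0, 0.003, 0, 0, 0], [0, 0, 0.006, 0, 0, 0], [0, 0, 0.008, 0, 0, 0], [0, 0, 0.008, 0, 0, 0]]]}}

```text
time: 10.75
tcp_pos: [567.7, -140.6, 63.3]
ee_rot: [-0.0, 0.793, -0.61, 0.001]
ft_force: [0.0, -0.4, 0.4]
grip_width: -0.4
```

Emit:
{"method": "step_arm", "body": {"increments": [[[0, 0, 0.0015, 0, 0, 0], [0, 0, 0.003, 0, 0, 0], [0, 0, 0.003, 0, 0, 0]]]}}

```text
time: 11.05
tcp_pos: [567.7, -140.6, 62.3]
ee_rot: [-0.0, 0.793, -0.61, 0.001]
ft_force: [0.3, 0.1, 0.2]
grip_width: 0.1
```

Emit:
{"method": "step_arm", "body": {"increments": [[[0, 0, 0.0015, 0, 0, 0], [0, 0, 0.003, 0, 0, 0], [0, 0, 0.003, 0, 0, 0]]]}}

```text
time: 11.35
tcp_pos: [567.7, -140.6, 61.5]
ee_rot: [-0.0, 0.793, -0.61, 0.001]
ft_force: [0.2, -0.6, 0.2]
grip_width: -0.1
```

Emit:
{"method": "step_arm", "body": {"increments": [[[0, 0, 0.0015, 0, 0, 0], [0, 0, 0.002, 0, 0, 0], [0, 0, 0.002, 0, 0, 0]]]}}

```text
time: 11.65
tcp_pos: [567.7, -140.6, 61.3]
ee_rot: [-0.0, 0.793, -0.61, 0.001]
ft_force: [-0.1, 0.7, 2.0]
grip_width: -0.3
```

Emit:
{"method": "step_arm", "body": {"increments": [[[0, 0, 0.001, 0, 0, 0], [0, 0, 0.002, 0, 0, 0], [0, 0, 0.002, 0, 0, 0]]]}}

```text
time: 11.95
tcp_pos: [567.8, -140.7, 61.1]
ee_rot: [-0.0, 0.793, -0.61, 0.001]
ft_force: [-1.7, 0.5, 4.0]
grip_width: 0.2
```

Emit:
{"method": "step_arm", "body": {"increments": [[[0, 0, 0.002, 0, 0, 0], [0, 0, 0.004, 0, 0, 0], [0, 0, 0.004, 0, 0, 0], [0, 0, 0.004, 0, 0, 0]]]}}

```text
time: 12.35
tcp_pos: [567.9, -140.7, 60.7]
ee_rot: [-0.0, 0.793, -0.61, 0.001]
ft_force: [-2.6, 0.1, 6.2]
grip_width: -0.0
```

Emit:
{"method": "step_arm", "body": {"increments": [[[0, 0, 0.004, 0, 0, 0], [0, 0, 0.006, 0, 0, 0], [0, 0, 0.006, 0, 0, 0], [0, 0, 0.006, 0, 0, 0]]]}}

```text
time: 12.75
tcp_pos: [568.0, -140.8, 60.3]
ee_rot: [-0.0, 0.793, -0.61, 0.002]
ft_force: [-3.7, 1.1, 8.8]
grip_width: 0.3
```

Emit:
{"method": "step_arm", "body": {"increments": [[[-0.005, 0.001, 0.0045, 0, 0, 0], [-0.011, 0.001, 0.0045, 0, 0, 0], [-0.017, 0.001, 0.0045, 0, 0, 0], [-0.023, 0.001, 0.0045, 0, 0, 0], [-0.029, 0.001, 0.0045, 0, 0, 0], [-0.03, 0.001, 0.0045, 0, 0, 0]]]}}

```text
time: 13.35
tcp_pos: [567.6, -134.9, 60.9]
ee_rot: [0.001, 0.792, -0.61, 0.006]
ft_force: [0.7, -3.6, 5.0]
grip_width: 0.1
```

```bash
cat >> h.py <<'E'
def gap(f=None):
    s=robot.get_state();print('t',round(s['time'],2),'tcp vise',vis(s['tcp_pos'][None])[0].round(1),'F along X,Y,z',(s['ft_force'][:2]@X).round(1),(s['ft_force'][:2]@Y).round(1),s['ft_force'][2].round(1))
    for n in ('top','scene'):
        p,d,c=grab(n,f and f+n);K,R,t=c;r,g,b=[p[...,i].astype(int) for i in range(3)]
        v,u=np.mgrid[:400,:640]
        box=(abs(u-365)<40)&(abs(v-199)<30) if n=='top' else (abs(u-288)<30)&(abs(v-237)<25)
        m=box&(r>180)&(r-g>60)&(b<90)
        uv=np.stack([u[m],v[m]],-1).astype(float)
        ray=np.c_[(uv-K[[0,1],[2,2]])/np.diag(K)[:2],np.ones(len(uv))]@R;C=-R.T@t
        P=C+ray*((45-C[2])/ray[:,2])[:,None];print(n,m.sum(),'pad vise xy mean',vis(P).mean(0).round(2))
E
python3 -c "
from h import *
gap('g0')"
```

```text
t 13.35 tcp vise [   2.2 -107.9   60.9] F along X,Y,z -0.3 -3.7 5.0
top 607 pad vise xy mean [ 7.75  2.06 45.  ]
scene 218 pad vise xy mean [58.01  0.39 45.  ]
```

```bash
python3 -c "
import cv2,numpy as np
a=cv2.imread('pics/g0scene.png')[190:290,235:335];b=cv2.imread('pics/g0top.png')[150:250,315:415]
cv2.imwrite('pics/c0.png',cv2.resize(np.hstack([a,b]),(800,400),interpolation=cv2.INTER_CUBIC))"
```

```text
(no output)
```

View pics/c0.png

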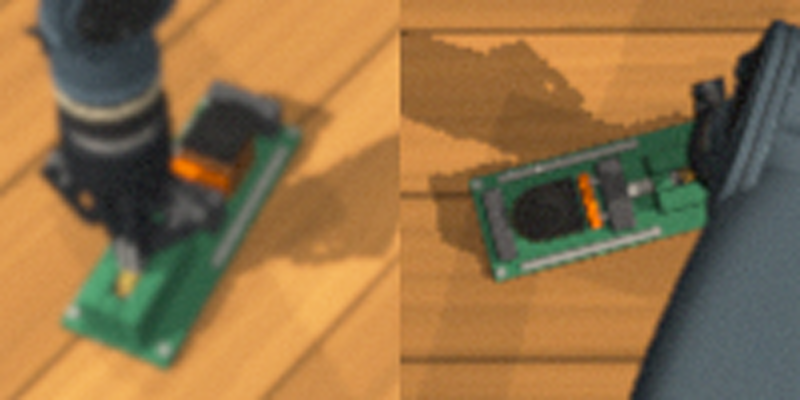

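The right crop (top view) shows the pad at about (592,200), the moving jaw at (617,195) and the heel at (550,205). I can measure these with tighter masks.

```bash
cat >> h.py <<'E'
def top(p=None):
    s=robot.get_state()
    if p is None:
        print('t',round(s['time'],2),'tcp vise',vis(s['tcp_pos'][None])[0].round(1),'F XYz',(s['ft_force'][:2]@X).round(1),(s['ft_force'][:2]@Y).round(1),s['ft_force'][2].round(1))
        p=robot.grab_frame('top')[0]
    K,R,t=cam('top');C=-R.T@t
    xs,ys=np.meshgrid(np.arange(-18,18.1,1),np.arange(-55,70,.25))  # resample strip in vise frame at z=46
    P=np.c_[O+xs.ravel()[:,None]*X+ys.ravel()[:,None]*Y,np.full(xs.size,46.)]
    q=(P@R.T+t)@K.T;q=(q[:,:2]/q[:,2:]).reshape(*xs.shape,2).astype(np.float32)
    I=cv2.remap(p,q[...,0],q[...,1],cv2.INTER_LINEAR).astype(float);m=I.mean(1);y=ys[:,0]
    o=np.clip(m[:,0]-m[:,1]-30,0,None)*((y>-25)&(y<12));po=(o*y).sum()/o.sum()
    gr=np.clip(m[:,1]-m[:,0],0,None)  # green; jaw = no green behind pad
    e=(y>po-45)&(y<po-5);k=gr[e].max()/2
    ge=y[e][gr[e]>k]; j=ge.max() if len(ge) else np.nan
    # jaw rear edge: last strongly-green y before jaw
    a=y[(y>po-30)&(y<po-4)&(gr<8)]
    print('pad',po.round(2),'jaw dark',(a.min(),a.max(),a.mean().round(2)) if len(a) else None)
    return y,m
E
python3 -c "
from h import *
top(np.load('top.npz')['p'])
y,m=top(cv2.imread('pics/g0top.png')[:,:,::-1].copy())
for i in range(0,len(y),8): print(y[i],m[i].round(),end='; ')
"
```

```text
pad -6.23 jaw dark (np.float64(-36.0), np.float64(-10.25), np.float64(-23.19))
pad -6.0 jaw dark (np.float64(-35.75), np.float64(-10.0), np.float64(-23.44))
-55.0 [60. 82. 64.]; -53.0 [63. 88. 68.]; -51.0 [64. 90. 70.]; -49.0 [67. 92. 73.]; -47.0 [71. 96. 76.]; -45.0 [ 77. 101.  80.]; -43.0 [ 82. 104.  84.]; -41.0 [ 81. 101.  83.]; -39.0 [77. 90. 77.]; -37.0 [74. 77. 71.]; -35.0 [72. 71. 68.]; -33.0 [72. 69. 67.]; -31.0 [72. 70. 68.]; -29.0 [71. 69. 67.]; -27.0 [71. 69. 67.]; -25.0 [70. 68. 67.]; -23.0 [67. 65. 63.]; -21.0 [61. 61. 58.]; -19.0 [53. 56. 52.]; -17.0 [53. 61. 53.]; -15.0 [67. 74. 60.]; -13.0 [97. 86. 61.]; -11.0 [140.  93.  49.]; -9.0 [182.  99.  25.]; -7.0 [205. 100.   6.]; -5.0 [201.  95.   1.]; -3.0 [167.  81.   8.]; -1.0 [108.  63.  23.]; 1.0 [66. 58. 36.]; 3.0 [43. 50. 39.]; 5.0 [37. 40. 35.]; 7.0 [36. 36. 33.]; 9.0 [38. 36. 34.]; 11.0 [40. 38. 35.]; 13.0 [40. 38. 36.]; 15.0 [42. 40. 37.]; 17.0 [44. 42. 38.]; 19.0 [44. 42. 38.]; 21.0 [43. 41. 37.]; 23.0 [42. 40. 37.]; 25.0 [42. 40. 37.]; 27.0 [42. 39. 37.]; 29.0 [42. 40. 36.]; 31.0 [41. 39. 35.]; 33.0 [40. 38. 35.]; 35.0 [39. 37. 33.]; 37.0 [38. 35. 32.]; 39.0 [37. 34. 32.]; 41.0 [37. 35. 32.]; 43.0 [37. 35. 32.]; 45.0 [37. 35. 32.]; 47.0 [37. 34. 31.]; 49.0 [37. 37. 31.]; 51.0 [39. 42. 34.]; 53.0 [40. 45. 35.]; 55.0 [42. 51. 37.]; 57.0 [44. 61. 43.]; 59.0 [49. 69. 50.]; 61.0 [56. 74. 57.]; 63.0 [66. 77. 66.]; 65.0 [77. 78. 73.]; 67.0 [84. 81. 79.]; 69.0 [89. 86. 84.];
```

The jaw moved only about 0.24 mm because the grip was too light and it mostly slipped. I'll press harder.

Emit:
{"method": "step_arm", "body": {"increments": [[[0, 0, 0.004, 0, 0, 0], [0, 0, 0.007, 0, 0, 0], [0, 0, 0.007, 0, 0, 0], [0, 0, 0.007, 0, 0, 0]]]}}

```text
time: 13.85
tcp_pos: [567.9, -135.5, 60.5]
ee_rot: [0.001, 0.792, -0.61, 0.006]
ft_force: [-3.6, 0.1, 7.7]
grip_width: 0.0
```

Emit:
{"method": "step_arm", "body": {"increments": [[[0, 0.001, 0.006, 0, 0, 0], [0, 0.001, 0.008, 0, 0, 0], [0, 0.001, 0.008, 0, 0, 0], [0, 0.001, 0.008, 0, 0, 0]]]}}

```text
time: 14.25
tcp_pos: [568.0, -135.6, 60.2]
ee_rot: [0.001, 0.792, -0.61, 0.007]
ft_force: [-4.8, 1.7, 10.8]
grip_width: 0.0
```

Emit:
{"method": "step_arm", "body": {"increments": [[[-0.005, 0.001, 0.0073, 0, 0, 0], [-0.01, 0.001, 0.0073, 0, 0, 0], [-0.015, 0.001, 0.0073, 0, 0, 0], [-0.02, 0.001, 0.0073, 0, 0, 0], [-0.024, 0.001, 0.0073, 0, 0, 0]]]}}

```text
time: 14.75
tcp_pos: [567.2, -132.4, 60.5]
ee_rot: [0.003, 0.792, -0.611, 0.011]
ft_force: [-2.6, -5.8, 9.1]
grip_width: -0.2
```

```bash
python3 -c "
from h import *
top()"
```

```text
t 14.75 tcp vise [   2.5 -105.4   60.5] F XYz -4.0 -5.0 9.1
pad -5.29 jaw dark (np.float64(-35.25), np.float64(-9.5), np.float64(-23.09))
```

The wheel now grips: the tip moved 3.2 mm and the jaw 0.7 mm. I'll continue the stroke and correct the sideways drift.

Emit:
{"method": "step_arm", "body": {"increments": [[[-0.006, 0.002, 0.0075, 0, 0, 0], [-0.012, 0.004, 0.0075, 0, 0, 0], [-0.018, 0.006, 0.0075, 0, 0, 0], [-0.024, 0.006, 0.0075, 0, 0, 0], [-0.03, 0.006, 0.0075, 0, 0, 0], [-0.036, 0.006, 0.0075, 0, 0, 0], [-0.04, 0.006, 0.0075, 0, 0, 0]]]}}

```text
time: 15.5
tcp_pos: [564.9, -124.4, 60.5]
ee_rot: [0.004, 0.791, -0.611, 0.015]
ft_force: [0.6, -5.2, 7.0]
grip_width: -0.1
```

```bash
python3 -c "
from h import *
top();plan([*(O-114*Y),64],284.65)"
```

```text
t 15.5 tcp vise [  2.2 -97.1  60.5] F XYz -0.8 -5.1 7.0
pad -3.17 jaw dark (np.float64(-33.0), np.float64(-7.25), np.float64(-20.94))
t 15.55 pos [ 564.9 -124.2   60.5] F [ 0.6 -4.1  7.6] w 0.0
row [ 0.0574  0.0073 -0.0101] [-0.006  -0.0136 -0.0003] steps 0.3526902986119795 0.20691653198349155
```

Emit:
{"method": "step_arm", "body": {"increments": [[[0, 0.002, -0.018, -0.003, -0.007, 0], [0, 0.006, -0.025, -0.006, -0.0136, 0], [0.03, 0.01, -0.025, -0.006, -0.0136, 0], [0.057, 0.01, -0.025, -0.006, -0.0136, 0], [0.057, 0.01, -0.014, -0.006, -0.0136, 0], [0.057, 0.01, -0.007, -0.006, -0.0136, 0], [0.057, 0.01, -0.007, -0.006, -0.0136, 0]]]}}

```text
time: 16.25
tcp_pos: [565.4, -141.1, 61.9]
ee_rot: [0.0, 0.791, -0.611, -0.001]
ft_force: [-0.7, -0.1, -0.4]
grip_width: 0.1
```

```bash
python3 -c "
from h import *
top();plan([*(O-114*Y-X),62],284.65)"
```

```text
t 16.25 tcp vise [  -1.5 -113.3   61.9] F XYz -0.7 0.1 -0.4
pad -3.28 jaw dark (np.float64(-33.25), np.float64(-7.5), np.float64(-21.03))
t 16.3 pos [ 565.6 -141.1   62.2] F [-0.4  0.3 -0.2] w -0.1
row [ 0.0022 -0.001   0.0007] [ 0.0006  0.0006 -0.0002] steps 0.015074498286073726 0.012193812637257568
```

Emit:
{"method": "step_arm", "body": {"increments": [[[0, 0, 0.005, 0, 0, 0], [0, 0, 0.008, 0, 0, 0], [0, 0, 0.01, 0, 0, 0], [0, 0, 0.012, 0, 0, 0], [0, 0, 0.012, 0, 0, 0]]]}}

```text
time: 16.8
tcp_pos: [566.1, -141.1, 60.6]
ee_rot: [-0.0, 0.791, -0.611, 0.0]
ft_force: [-2.5, 0.6, 6.8]
grip_width: 0.2
```

Emit:
{"method": "step_arm", "body": {"increments": [[[0, 0.001, 0.006, 0, 0, 0], [0, 0.002, 0.009, 0, 0, 0], [-0.006, 0.003, 0.009, 0, 0, 0], [-0.012, 0.004, 0.009, 0, 0, 0], [-0.018, 0.005, 0.009, 0, 0, 0], [-0.024, 0.006, 0.009, 0, 0, 0], [-0.03, 0.006, 0.009, 0, 0, 0], [-0.036, 0.006, 0.009, 0, 0, 0], [-0.036, 0.006, 0.009, 0, 0, 0]]]}}

```text
time: 17.7
tcp_pos: [564.2, -133.5, 60.9]
ee_rot: [0.0, 0.791, -0.611, 0.004]
ft_force: [0.4, -3.5, 5.8]
grip_width: 0.1
```

```bash
python3 -c "
from h import *
top()"
```

```text
t 17.7 tcp vise [  -0.8 -105.6   60.9] F XYz -0.5 -3.5 5.8
pad -2.98 jaw dark (np.float64(-32.75), np.float64(-7.0), np.float64(-20.76))
```

Emit:
{"method": "step_arm", "body": {"increments": [[[0, 0, 0.005, 0, 0, 0], [0, 0, 0.0095, 0, 0, 0], [0, 0, 0.0095, 0, 0, 0], [0, 0, 0.0095, 0, 0, 0]]]}}

```text
time: 18.15
tcp_pos: [564.8, -134.0, 60.3]
ee_rot: [0.0, 0.791, -0.611, 0.005]
ft_force: [-3.7, 0.1, 9.0]
grip_width: -0.0
```

Emit:
{"method": "step_arm", "body": {"increments": [[[0, 0.001, 0.0085, 0, 0, 0], [-0.006, 0.002, 0.0085, 0, 0, 0], [-0.012, 0.004, 0.0087, 0, 0, 0], [-0.018, 0.005, 0.0087, 0, 0, 0], [-0.024, 0.006, 0.0087, 0, 0, 0], [-0.03, 0.006, 0.0087, 0, 0, 0], [-0.036, 0.006, 0.0087, 0, 0, 0], [-0.042, 0.006, 0.0087, 0, 0, 0]]]}}

```text
time: 18.95
tcp_pos: [562.3, -125.3, 60.5]
ee_rot: [0.001, 0.791, -0.612, 0.01]
ft_force: [0.5, -4.8, 7.3]
grip_width: 0.3
```

```bash
python3 -c "
from h import *
top();plan([*(O-112*Y-X),62],284.65)"
```

```text
t 18.95 tcp vise [ -0.5 -97.2  60.5] F XYz -0.8 -4.8 7.3
pad -1.33 jaw dark (np.float64(-31.25), np.float64(-5.5), np.float64(-19.43))
t 19.0 pos [ 562.2 -124.9   60.5] F [ 1.1 -4.6  6.9] w -0.2
row [ 0.0505  0.0016 -0.0042] [-0.0048 -0.0081 -0.0008] steps 0.30427625693456234 0.13147513146946546
```

Emit:
{"method": "step_arm", "body": {"increments": [[[0, 0.002, -0.018, -0.003, -0.004, 0], [0, 0.002, -0.025, -0.005, -0.008, 0], [0.03, 0.002, -0.025, -0.005, -0.008, 0], [0.05, 0.002, -0.02, -0.005, -0.008, 0], [0.05, 0.002, -0.007, -0.005, -0.008, 0], [0.05, 0.002, -0.004, -0.005, -0.008, 0], [0.05, 0.002, -0.004, -0.005, -0.008, 0]]]}}

```text
time: 19.7
tcp_pos: [565.1, -139.6, 61.5]
ee_rot: [0.0, 0.791, -0.612, -0.0]
ft_force: [0.3, 0.5, 0.5]
grip_width: -0.0
```

Emit:
{"method": "step_arm", "body": {"increments": [[[0, 0, 0.005, 0, 0, 0], [0, 0, 0.008, 0, 0, 0], [0, 0, 0.011, 0, 0, 0], [0, 0.001, 0.013, 0, 0, 0], [0, 0.001, 0.013, 0, 0, 0]]]}}

```text
time: 20.2
tcp_pos: [565.4, -139.6, 60.2]
ee_rot: [-0.0, 0.791, -0.612, 0.001]
ft_force: [-2.7, 1.0, 9.5]
grip_width: 0.3
```

Emit:
{"method": "step_arm", "body": {"increments": [[[-0.001, 0.001, 0.0085, 0, 0, 0], [-0.006, 0.002, 0.009, 0, 0, 0], [-0.012, 0.003, 0.0095, 0, 0, 0], [-0.018, 0.004, 0.01, 0, 0, 0], [-0.024, 0.004, 0.0103, 0, 0, 0], [-0.03, 0.004, 0.0103, 0, 0, 0]]]}}

```text
time: 20.8
tcp_pos: [564.0, -134.4, 60.4]
ee_rot: [0.001, 0.791, -0.612, 0.005]
ft_force: [-0.4, -5.6, 8.7]
grip_width: 0.0
```

```bash
python3 -c "
from h import *
top()"
```

```text
t 20.8 tcp vise [  -1.2 -106.5   60.4] F XYz -1.8 -5.3 8.7
pad -0.62 jaw dark (np.float64(-30.5), np.float64(-4.75), np.float64(-18.5))
```

Emit:
{"method": "step_arm", "body": {"increments": [[[-0.006, 0.001, 0.008, 0, 0, 0], [-0.012, 0.001, 0.0085, 0, 0, 0], [-0.018, 0.001, 0.009, 0, 0, 0], [-0.024, 0.001, 0.0093, 0, 0, 0], [-0.03, 0.001, 0.0093, 0, 0, 0], [-0.036, 0.001, 0.0093, 0, 0, 0], [-0.042, 0.001, 0.0093, 0, 0, 0]]]}}

```text
time: 21.55
tcp_pos: [561.8, -125.2, 60.4]
ee_rot: [0.003, 0.79, -0.613, 0.008]
ft_force: [-1.4, -5.8, 8.0]
grip_width: -0.2
```

```bash
python3 -c "
from h import *
y,m=top();plan([*(O-112*Y-X),61.5],284.65)
for i in range(120,len(y),8): print(y[i],m[i].round().astype(int),end='; ')"
```

```text
t 21.55 tcp vise [ -1.  -97.   60.4] F XYz -2.9 -5.3 8.0
pad 1.6 jaw dark (np.float64(-28.25), np.float64(-2.5), np.float64(-16.0))
t 21.6 pos [ 561.7 -124.8   60.3] F [-1.6 -5.3  7.8] w -0.2
row [ 0.0514 -0.0002 -0.003 ] [-0.0025 -0.008  -0.0018] steps 0.3086530864003092 0.11962465517928618
-25.0 [72 69 67]; -23.0 [71 69 66]; -21.0 [71 69 67]; -19.0 [69 67 66]; -17.0 [69 67 65]; -15.0 [67 65 64]; -13.0 [63 61 60]; -11.0 [56 57 54]; -9.0 [52 59 52]; -7.0 [64 73 59]; -5.0 [93 87 62]; -3.0 [133  93  52]; -1.0 [173  95  28]; 1.0 [193  94  10]; 3.0 [178  86  12]; 5.0 [129  66  22]; 7.0 [75 46 31]; 9.0 [45 37 33]; 11.0 [36 35 33]; 13.0 [37 36 34]; 15.0 [39 36 34]; 17.0 [39 37 33]; 19.0 [38 37 33]; 21.0 [38 37 33]; 23.0 [38 36 33]; 25.0 [38 37 34]; 27.0 [40 38 34]; 29.0 [41 38 35]; 31.0 [40 38 34]; 33.0 [38 36 33]; 35.0 [38 36 32]; 37.0 [39 37 33]; 39.0 [38 35 32]; 41.0 [36 35 31]; 43.0 [36 34 31]; 45.0 [36 34 30]; 47.0 [36 34 31]; 49.0 [36 36 32]; 51.0 [37 37 33]; 53.0 [38 39 34]; 55.0 [39 43 35]; 57.0 [41 48 37]; 59.0 [45 53 40]; 61.0 [51 57 45]; 63.0 [60 62 55]; 65.0 [71 70 66]; 67.0 [79 77 74]; 69.0 [85 82 80];
```

The jaw has advanced 7.8 mm and the pad is carrying the heel towards the fixed jaw, with about 1 mm left. Next stroke.

Emit:
{"method": "step_arm", "body": {"increments": [[[0, 0.002, -0.018, -0.001, -0.004, -0.002], [0, 0, -0.025, -0.0025, -0.008, -0.002], [0.03, 0, -0.025, -0.0025, -0.008, -0.002], [0.051, 0, -0.02, -0.0025, -0.008, -0.002], [0.051, 0, -0.007, -0.0025, -0.008, -0.002], [0.051, 0, -0.003, -0.0025, -0.008, -0.002], [0.051, 0, -0.003, -0.0025, -0.008, -0.002]]]}}

```text
time: 22.3
tcp_pos: [565.5, -140.0, 61.5]
ee_rot: [0.0, 0.792, -0.611, 0.0]
ft_force: [0.0, 0.2, 0.6]
grip_width: -0.5
```

Emit:
{"method": "step_arm", "body": {"increments": [[[0, 0, 0.005, 0, 0, 0], [0, 0, 0.008, 0, 0, 0], [0, 0, 0.011, 0, 0, 0], [0, 0.001, 0.013, 0, 0, 0], [0, 0.001, 0.013, 0, 0, 0]]]}}

```text
time: 22.8
tcp_pos: [565.8, -140.0, 60.1]
ee_rot: [-0.0, 0.792, -0.611, 0.001]
ft_force: [-2.0, 0.0, 10.8]
grip_width: -0.1
```

Emit:
{"method": "step_arm", "body": {"increments": [[[-0.001, 0.001, 0.0085, 0, 0, 0], [-0.006, 0.002, 0.009, 0, 0, 0], [-0.012, 0.003, 0.0095, 0, 0, 0], [-0.018, 0.004, 0.01, 0, 0, 0], [-0.024, 0.004, 0.0103, 0, 0, 0], [-0.03, 0.004, 0.0103, 0, 0, 0]]]}}

```text
time: 23.4
tcp_pos: [564.3, -134.9, 60.4]
ee_rot: [0.001, 0.791, -0.611, 0.006]
ft_force: [-1.0, -6.6, 9.0]
grip_width: -0.0
```

```bash
python3 -c "
from h import *
top()"
```

```text
t 23.4 tcp vise [  -1.  -107.    60.4] F XYz -2.6 -6.2 9.0
pad 2.21 jaw dark (np.float64(-27.75), np.float64(-2.0), np.float64(-14.88))
```

Emit:
{"method": "step_arm", "body": {"increments": [[[-0.006, 0.001, 0.0085, 0, 0, 0], [-0.012, 0.001, 0.009, 0, 0, 0], [-0.018, 0.001, 0.0095, 0, 0, 0], [-0.024, 0.001, 0.0098, 0, 0, 0], [-0.03, 0.001, 0.0098, 0, 0, 0], [-0.036, 0.001, 0.0098, 0, 0, 0], [-0.042, 0.001, 0.0098, 0, 0, 0]]]}}

```text
time: 24.15
tcp_pos: [562.3, -126.0, 60.3]
ee_rot: [0.003, 0.791, -0.612, 0.009]
ft_force: [-1.5, -7.3, 7.6]
grip_width: 0.1
```

```bash
python3 -c "
from h import *
y,m=top();plan([*(O-112*Y-X),61.5],284.65)
for i in range(120,220,4): print(y[i],m[i].round().astype(int),end='; ')"
```

```text
t 24.15 tcp vise [ -0.7 -97.9  60.3] F XYz -3.3 -6.7 7.6
pad 2.06 jaw dark (np.float64(-25.75), np.float64(-2.0), np.float64(-13.88))
t 24.2 pos [ 562.2 -125.7   60.3] F [-1.4 -6.5  7.9] w -0.1
row [ 0.048   0.0008 -0.0031] [-0.0029 -0.0089 -0.0009] steps 0.2886437791356262 0.13190596580505826
-25.0 [75 78 72]; -24.0 [74 74 70]; -23.0 [72 70 68]; -22.0 [72 69 67]; -21.0 [71 68 66]; -20.0 [70 67 65]; -19.0 [69 66 64]; -18.0 [69 66 64]; -17.0 [69 66 64]; -16.0 [69 67 65]; -15.0 [69 67 65]; -14.0 [69 67 65]; -13.0 [69 67 65]; -12.0 [68 66 65]; -11.0 [66 65 63]; -10.0 [64 62 61]; -9.0 [61 60 59]; -8.0 [58 57 55]; -7.0 [57 56 50]; -6.0 [62 56 47]; -5.0 [74 61 45]; -4.0 [93 69 45]; -3.0 [116  78  44]; -2.0 [139  85  38]; -1.0 [161  91  28];
```

The pad has stopped at +8.4 mm, so the heel is against the fixed jaw. The jaw is at +10.25 mm, which puts the pad about 1.9 mm in, and about 2 mm more is needed. One more short stroke.

Emit:
{"method": "step_arm", "body": {"increments": [[[0, 0.002, -0.018, -0.001, -0.004, -0.001], [0, 0, -0.025, -0.003, -0.009, -0.001], [0.03, 0, -0.025, -0.003, -0.009, -0.001], [0.045, 0, -0.02, -0.003, -0.009, -0.001], [0.045, 0, -0.007, -0.003, -0.009, -0.001], [0.045, 0, -0.003, -0.003, -0.009, -0.001], [0.045, 0, -0.003, -0.003, -0.009, -0.001]]]}}

```text
time: 24.9
tcp_pos: [565.5, -139.0, 61.5]
ee_rot: [0.0, 0.792, -0.611, -0.0]
ft_force: [0.6, 0.8, -0.0]
grip_width: -0.1
```

Emit:
{"method": "step_arm", "body": {"increments": [[[0, 0, 0.005, 0, 0, 0], [0, 0, 0.008, 0, 0, 0], [0, 0, 0.011, 0, 0, 0], [0, 0.001, 0.013, 0, 0, 0], [0, 0.001, 0.013, 0, 0, 0]]]}}

```text
time: 25.4
tcp_pos: [565.8, -139.2, 60.2]
ee_rot: [0.0, 0.792, -0.611, 0.001]
ft_force: [-2.8, -0.3, 10.7]
grip_width: -0.2
```

```bash
python3 -c "
from h import *
top()"
```

```text
t 25.4 tcp vise [  -0.7 -111.5   60.2] F XYz -2.7 0.4 10.7
pad 2.16 jaw dark (np.float64(-25.75), np.float64(-2.0), np.float64(-13.88))
```

Emit:
{"method": "step_arm", "body": {"increments": [[[-0.001, 0.001, 0.0085, 0, 0, 0], [-0.006, 0.002, 0.009, 0, 0, 0], [-0.012, 0.003, 0.0097, 0, 0, 0], [-0.018, 0.004, 0.0103, 0, 0, 0], [-0.024, 0.004, 0.0107, 0, 0, 0], [-0.03, 0.004, 0.0107, 0, 0, 0], [-0.034, 0.004, 0.0107, 0, 0, 0]]]}}

```text
time: 26.15
tcp_pos: [564.2, -133.4, 60.4]
ee_rot: [0.002, 0.791, -0.612, 0.006]
ft_force: [-1.1, -6.7, 9.0]
grip_width: -0.3
```

```bash
python3 -c "
from h import *
top()"
```

```text
t 26.15 tcp vise [  -0.7 -105.5   60.4] F XYz -2.8 -6.2 9.0
pad 2.04 jaw dark (np.float64(-24.75), np.float64(-2.0), np.float64(-13.38))
```

Emit:
{"method": "step_arm", "body": {"increments": [[[-0.006, 0.001, 0.0085, 0, 0, 0], [-0.012, 0.001, 0.009, 0, 0, 0], [-0.018, 0.001, 0.0095, 0, 0, 0], [-0.024, 0.001, 0.0098, 0, 0, 0]]]}}

```text
time: 26.6
tcp_pos: [564.2, -129.9, 60.5]
ee_rot: [0.003, 0.791, -0.612, 0.01]
ft_force: [-0.5, -8.2, 7.7]
grip_width: 0.1
```

```bash
python3 -c "
from h import *
top();s=robot.get_state();plan([*s['tcp_pos'][:2],150],284.65)"
```

```text
t 26.6 tcp vise [ 1.000e-01 -1.022e+02  6.050e+01] F XYz -2.6 -7.8 7.7
pad 2.07 jaw dark (np.float64(-24.0), np.float64(-2.0), np.float64(-13.0))
t 26.65 pos [ 564.2 -129.5   60.5] F [ 0.6 -6.6  7.9] w 0.2
row [ 0.006  -0.0022 -0.2982] [-0.0036 -0.0096 -0.0011] steps 1.7898075333427799 0.14401478049936792
```

Emit:
{"method": "step_arm", "body": {"increments": [[[0.003, 0, -0.02, 0, 0, 0], [0.006, 0, -0.1, -0.0036, -0.0096, -0.001], [0, 0, -0.25, -0.0036, -0.0096, -0.001], [-0.12, 0, -0.31, -0.0036, -0.0096, -0.001], [-0.27, 0, -0.31, -0.0036, -0.0096, -0.001], [-0.42, 0, -0.31, -0.0036, -0.0096, -0.001], [-0.43, 0, -0.31, -0.0036, -0.0096, -0.001], [-0.43, 0, -0.31, -0.0036, -0.0096, -0.001]]]}}

```text
time: 27.45
tcp_pos: [529.9, -1.5, 150.4]
ee_rot: [0.0, 0.792, -0.61, -0.001]
ft_force: [0.6, 0.5, -0.7]
grip_width: -0.2
```

```bash
python3 - <<'E'
from h import *
top();p,d,c=grab('wrist','w6');V=vis(cloud(d,c));prof(p,V,range(60,300,4),14)
q=V[(V[...,2]>53)&(V[...,2]<58)&(V[...,1]>0)&(V[...,1]<66)&(abs(V[...,0])<40)];print(cv2.minAreaRect(q[:,:2].astype(np.float32)))
E
```

```text
t 27.45 tcp vise [ -0.5  30.8 150.4] F XYz 0.7 0.3 -0.7h.py:47: RuntimeWarning: invalid value encountered in scalar divide
  o=np.clip(m[:,0]-m[:,1]-30,0,None)*((y>-25)&(y<12));po=(o*y).sum()/o.sum()
Traceback (most recent call last):
  File "h.py", line 49, in top
    e=(y>po-45)&(y<po-5);k=gr[e].max()/2
                           ~~~~~~~~~^^
ValueError: zero-size array to reduction operation maximum which has no identity
```

The arm hides the jaws from the top camera here, so I'll use the wrist camera only.

```bash
python3 - <<'E'
from h import *
p,d,c=grab('wrist','w6');V=vis(cloud(d,c));prof(p,V,range(100,270,5),14)
q=V[(V[...,2]>53)&(V[...,2]<58)&(V[...,1]>0)&(V[...,1]<66)&(abs(V[...,0])<40)];print(cv2.minAreaRect(q[:,:2].astype(np.float32)))
E
```

```text
100 [  0.1 -38.2  11.7] [106.  153.  117.5]
105 [  0.1 -34.5  12. ] [106.5 157.  119. ]
110 [  0.1 -30.8  11.9] [107.5 157.  120. ]
115 [  0.1 -27.   11.8] [107.5 158.  118.5]
120 [  0.1 -25.8  39.7] [92.5 87.  82. ]
125 [ -0.2 -23.3  49.1] [121. 114. 109.]
130 [ -0.2 -20.   49.2] [119. 113. 107.]
135 [ -0.2 -16.6  49.1] [117. 109. 104.]
140 [ -0.3 -13.1  48.8] [117. 111. 105.]
145 [ 0.1 -9.8 49.2] [119. 111. 104.]
150 [ 0.1 -6.  47.6] [95. 79. 70.]
155 [-0.2 -1.5 42.7] [213. 111.  56.]
160 [ 0.1  2.  43.2] [246. 150.  69.]
165 [ 0.1  5.5 44. ] [171.  102.5  61. ]
170 [ 0.1  6.6 54.9] [75. 64. 57.]
175 [ 0.1 10.2 54.6] [75.  63.5 58. ]
180 [ 0.1 13.8 54.7] [75. 64. 57.]
185 [ 0.1 17.4 54.7] [76. 65. 59.]
190 [ 0.1 21.  54.8] [79. 68. 62.]
195 [ 0.1 24.7 54.7] [79. 69. 62.]
200 [ 0.1 28.5 54.5] [78.  68.  61.5]
205 [ 0.4 32.1 54.8] [78. 68. 62.]
210 [-0.3 35.9 54.9] [76. 67. 61.]
215 [-0.3 39.7 54.8] [74. 65. 58.]
220 [-0.3 43.6 54.7] [73. 65. 58.]
225 [ 0.1 47.6 54.5] [74. 65. 58.]
230 [ 0.1 51.5 54.5] [73. 65. 58.]
235 [ 0.1 55.5 54.4] [73. 66. 59.]
240 [-0.3 59.5 54.5] [75. 67. 60.]
245 [ 0.1 67.3 46.5] [103.  97.  91.]
250 [ -0.2  18.  155.2] [161.5 153.5 142.5]
255 [ -0.2  18.  159.9] [162.  155.  143.5]
260 [ -0.6  18.3 163.7] [109.   87.5  72. ]
265 [ -0.6  18.6 167.3] [75. 64. 60.]
((0.39581298828125, 33.44276809692383), (45.994285583496094, 56.605438232421875), 0.07502562552690506)
```

View pics/w6.png

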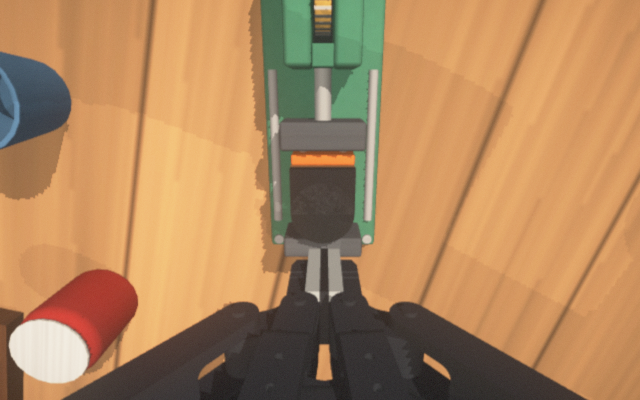

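The heel is upright, square and against the fixed jaw, and the pad at (322,160) is partly in. A numeric check on the jaw position comes before handing in.

```bash
python3 - <<'E'
from h import *
for f in('w2','now'):
    if f=='w2': z=np.load('w2.npz');V=vis(z['W'])
    else:
        p,d,c=grab('wrist');V=vis(cloud(d,c))
    q=V[(V[...,2]>46.5)&(V[...,2]<51)&(V[...,1]>-50)&(V[...,1]<0)&(abs(V[...,0])<20)]
    print(f,'jaw top y',np.percentile(q[:,1],[1,50,99]).round(2),len(q))
s=robot.get_state();print(s['time'],s['ft_force'])
E
```

```text
w2 jaw top y [-39.27 -29.64 -19.49] 1836
now jaw top y [-25.41 -16.04  -6.06] 1680
27.6 [-0.55133483  0.6312233  -0.38098615]
```

```bash
python3 -c "
from h import *
print(robot.job_done())"
```

```text
the job is handed in; nothing more can be done
None
```

The heel is clamped in the vise with the orange pad about half-way in, and the job was handed in at about 28 s of the 64 s allowed. `job_done()` reports no verdict.

I gripped the heel by its flat sides, stood it on the bed between the jaws and let go. I then rolled the wheel with the shut fingertips in several strokes.

**Wheel force:** I pressed with about 7–11 N down while driving, and the largest reading was about 12 N in total. The force is only reported at the end of each move, so I did not see peaks within a stroke. Two early strokes pressed too lightly and mostly slipped, so I pressed harder after that.

**Last checks:**
- **Heel:** it is upright and lengthwise, within about 0.5 mm of the bed's middle line. Its centre is about 28.5 mm from the fixed face, so its end is against the fixed jaw.
- **Pad depth:** the measurements disagree slightly. The top camera gives about 3.7 mm. The wrist camera gives about 4.1 mm from the gap, or up to 5.3 mm from the jaw and heel movement. All are inside 2 to 6 mm.
- **Clearance:** the fingers are clear of everything, about 90 mm above the heel, and the force reading is near zero. I did not measure the positions of the last, tin, cup and hammer again at the end, but the arm never went near them.

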